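# Change over the jars in the drying station

### The job

Swing the drying station's hood up until it stays open by itself. Slide the finished orange-lidded jars out of their lanes and stand them upright in the steel tray, and slide every fresh blue-lidded jar, in a lane of its own, in under the lips until you feel it meet the stop. When all that is done, swing the hood fully shut again; leave the bottle, dish and spatula where they are.

Things in the scene. Friction and masses are not known exactly. Their poses are not given: they have to be found in the camera images.
- station: Fixed drying station. White base plate, 310 mm wide (y), from x = -250 (open front) to +40 mm, top 20 mm above bench. Origin on the bench under the hinge line, mid-width; x points from the front towards the hinge, z up. Three lanes along x, 88 mm apart, start at x = -170 (front mouth) and end at a black stop bar at x = -58 mm; the plate before them is a bare apron.
- hood (a joint): Hinge of the clear hood over the lanes, rad: 0 shut, grows as it swings up and back, 1.5 fully open at its stop. Spring and weight (0.8 kg) push it shut below about 0.9 rad and hold it open above; up to 10 N at the handle. Panels reach 187 mm in front of the hinge line and 90 mm above it, 298 mm wide; shut, the front panel blocks the lanes; open, it stands upright behind the hinge line.
- hood_handle (a point): Middle of the hood's red round handle bar, 120 mm long along station y, 12 mm thick, 38 mm off the front panel, held at its ends; moves with the hood. Shut: 225 mm in front of the hinge line and 65 mm above it (105 mm above bench); open: 269 mm above bench. It can turn between the fingers, so it may be led round its arc gripped from above all the way.
- hood_hinge (a point): Middle of the hood's hinge line, 40 mm above the bench; axes as the station's (does not move).
- tray: Shallow steel tray, fixed, for finished jars: 250 mm (its x) by 130 mm (its y), walls 15 mm high and 4 mm thick, floor 4 mm; origin on the bench under its centre. Left or right of the station.
- mat: Blue mat, fixed, 300 by 140 by 2 mm, on which the fresh jars wait; origin under its centre. On the other side from the tray.
- bottle: White plastic bottle with blue cap, 60 mm in diameter, 150 mm tall, a bystander; origin under its centre.
- dish: Steel dish, 100 mm across, 35 mm high, a bystander; origin under its centre.
- spatula: Spatula 150 mm long lying on the bench, a bystander.
- lane1_seat (a point): Seat of the left (+y) lane: point on the channel floor (20 mm above bench) under the axis of a jar whose foot touches the stop bar; axes as the station's; 85 mm before the hinge line, 85 mm behind the mouth.
- lane1_mouth (a point): Middle of the left (+y) lane's front mouth, on the channel floor; axes as the station's. The lane is a T-slot: channel 62 mm wide, 14 mm high, roofed from both sides by blue lips 5 mm thick (tops 39 mm above bench) that leave a 32 mm slot. A jar's foot runs under the lips, its stem in the slot. Rounded rib ends stick out 13 mm before the mouth.
- lane2_seat (a point): Seat of the middle lane: point on the channel floor (20 mm above bench) under the axis of a jar whose foot touches the stop bar; axes as the station's; 85 mm before the hinge line, 85 mm behind the mouth.
- lane2_mouth (a point): Middle of the middle lane's front mouth, on the channel floor; axes as the station's. The lane is a T-slot: channel 62 mm wide, 14 mm high, roofed from both sides by blue lips 5 mm thick (tops 39 mm above bench) that leave a 32 mm slot. A jar's foot runs under the lips, its stem in the slot. Rounded rib ends stick out 13 mm before the mouth.
- lane3_seat (a point): Seat of the right (-y) lane: point on the channel floor (20 mm above bench) under the axis of a jar whose foot touches the stop bar; axes as the station's; 85 mm before the hinge line, 85 mm behind the mouth.
- lane3_mouth (a point): Middle of the right (-y) lane's front mouth, on the channel floor; axes as the station's. The lane is a T-slot: channel 62 mm wide, 14 mm high, roofed from both sides by blue lips 5 mm thick (tops 39 mm above bench) that leave a 32 mm slot. A jar's foot runs under the lips, its stem in the slot. Rounded rib ends stick out 13 mm before the mouth.
- fresh1_mid (a point): Fresh jar: white, blue lid. Disc foot 54 mm wide, 8 mm thick; stem 22 mm thick up to 28 mm; straight round body 40 mm wide from 28 to 76 mm; lid knob 14 mm wide up to 86 mm; 0.18 to 0.35 kg. Point on its axis 52 mm above its underside, mid-body, where it is gripped; z is its axis. The foot cannot pass up through the slot, only through a lane's front mouth.
- fresh2_mid (a point): Fresh jar: white, blue lid. Disc foot 54 mm wide, 8 mm thick; stem 22 mm thick up to 28 mm; straight round body 40 mm wide from 28 to 76 mm; lid knob 14 mm wide up to 86 mm; 0.18 to 0.35 kg. Point on its axis 52 mm above its underside, mid-body, where it is gripped; z is its axis. The foot cannot pass up through the slot, only through a lane's front mouth.
- fresh3_mid (a point): Fresh jar: white, blue lid. Disc foot 54 mm wide, 8 mm thick; stem 22 mm thick up to 28 mm; straight round body 40 mm wide from 28 to 76 mm; lid knob 14 mm wide up to 86 mm; 0.18 to 0.35 kg. Point on its axis 52 mm above its underside, mid-body, where it is gripped; z is its axis. The foot cannot pass up through the slot, only through a lane's front mouth.
- done1_mid (a point): Finished jar: red, orange lid. Disc foot 54 mm wide, 8 mm thick; stem 22 mm thick up to 28 mm; straight round body 40 mm wide from 28 to 76 mm; lid knob 14 mm wide up to 86 mm; 0.18 to 0.35 kg. Point on its axis 52 mm above its underside, mid-body, where it is gripped; z is its axis. The foot cannot pass up through the slot, only through a lane's front mouth.
- done2_mid (a point): Finished jar: red, orange lid. Disc foot 54 mm wide, 8 mm thick; stem 22 mm thick up to 28 mm; straight round body 40 mm wide from 28 to 76 mm; lid knob 14 mm wide up to 86 mm; 0.18 to 0.35 kg. Point on its axis 52 mm above its underside, mid-body, where it is gripped; z is its axis. The foot cannot pass up through the slot, only through a lane's front mouth.
- done3_mid (a point): Finished jar: red, orange lid. Disc foot 54 mm wide, 8 mm thick; stem 22 mm thick up to 28 mm; straight round body 40 mm wide from 28 to 76 mm; lid knob 14 mm wide up to 86 mm; 0.18 to 0.35 kg. Point on its axis 52 mm above its underside, mid-body, where it is gripped; z is its axis. The foot cannot pass up through the slot, only through a lane's front mouth.
Things that resemble listed ones, but are neither listed nor needed, are in the scene too. What is shaped like the part that bears fresh1_mid but green is not meant.

How it is judged:
By the outcome, as a careful person would: the job done as asked, in the order asked, and still so for the second after the job is handed in, with the robot touching nothing.
Of fresh1, fresh2, fresh3 only 2 to 3 are there at a start; the rules pass over those that are not, and their reading is None.
Of done1, done2, done3 only 2 to 3 are there at a start; the rules pass over those that are not, and their reading is None.
At some moment in a run one of fresh1, fresh2, fresh3 may be knocked a few centimetres aside while the robot is not near it.
Once in a run the grip may slacken for a moment while it holds something.
It also fails if it takes over 210 s, if anything falls off the work surface, if the arm or the gripper's body presses on something with over 40 N, if the wrist force passes 120 N, or if a joint passes its speed limit or range.

### The arm

A 6-joint arm with a two-finger parallel gripper is mounted at the origin on the work surface. World frame = base frame: x ahead of the robot, y to its left, z up, the work surface at z = 0. Lengths are in m, angles in degrees, forces in N, time in s.
With the tool pointing down it reaches from about 0.3 to 0.85 m from the base axis. Payload 4.2 kg.
Tool frame: the origin (TCP) lies on the centre line of the jaws, within the pads' length; the fingertips stand 22 mm ahead of it and the grasp point (between the pads) lies 3 mm ahead of it (arm.tcp_to_tips is the distance from the TCP to the fingertips, in m); z points along the fingers, y is the direction in which the jaws open and shut (so a half turn about z gives the same grasp; the last joint's range is limited). The gripper opens to 91 mm and grips with 3 to 60 N. Pads are 32 mm wide; open, the fingers measure 118 mm over their backs; the gripper's body (76 mm by 178 mm) begins 60 mm behind the grasp point.
Start: joints at [71.677, 18.312, 89.639, -0, 72.044, -1.146], TCP at [0.17, 0.549, 0.236] pointing down, gripper open.
Joint ranges: [-177.97, 177.97], [-48.28, 115.42], [12.27, 149.76], [-77.06, 257.06], [2.81, 150.46], [-146.56, 146.56]. Speed limits (degrees/s): [147.25, 147.25, 180, 180, 180, 180].

### API

Orientations are given as [roll, pitch, yaw] about the fixed x, y, z axes, in that order (R = Rz(yaw) Ry(pitch) Rx(roll)).
In Python, from bench import arm gives the robot as it stands. The module is installed in compiled form; this text tells all that it offers.
- The arm moves only by the tool servo_tool, never from a script. Its argument "plan" is one flat list of numbers, 7 for each row, row after row: the shift along the world's x, y, z in cm, then the turn, a rotation vector about the world's x, y, z in rad, then the opening, from 0 (shut) to 1 (fully open). A call has 1 to 8 rows; each row shifts and turns the commanded pose from where the row before left it; what a row does not reach is not made up. A row lasts 1/8 s, in which the tool goes at most 62.5 mm and 10.7 degrees, less where a joint would pass 70% of its speed; a pose out of reach is approached as far as the arm can. A call with a gripper value outside its range is refused whole. The fingers move at their own pace and stop on an object; "squeeze" is the grip in N (left out, the last holds). Time passes only in rows, so rows that do not move let the fingers close. It gives the time, the measured TCP pose, the force and the opening at its end, in the units of the state.
- arm.state(): the state, without advancing time (a new reading comes with each control period).
- arm.camera(name): name is "side" or "top"; returns (picture, depth): 384x512x3 uint8, red, green, blue; 384x512 float32, m along the optical axis (not along the pixel's ray), 0 where there is no reading.
- arm.calibration(name): a dict with "intrinsics" (3x3 intrinsics, pixels), "k1" (the pictures are not rectified: a ray, as slopes to the right and down, at radius r is drawn at 1 + k1 r^2 times it, then the intrinsics apply), "camera_from_world" (4x4, takes a point from world to camera coordinates). Camera axes: x right, y up, looking along -z (the intrinsics and any distortion apply to the point x, -y, -z); pixel columns grow to the right and rows downward; lengths in m; the calibration is good to about 2 mm. A picture is of the moment at which its call begins. calibration takes no time and is no camera call.
- arm.close_job(): hands the job in, once; it reports no verdict.
The state is a dict: "time": time; "qpos": joint angles; "qd": joint speeds; "joint_efforts": joint torques, N m; "position": TCP position; "orientation": TCP orientation; "ft_force": force on the tool from outside, world axes, zero at the start; "torque": the same for the moment, N m; "width": finger opening in m.
Only numpy, scipy, OpenCV 4.12 (cv2) and the standard library are available. Lean on these libraries where they do the work, as an engineer would, in place of code of your own. Each camera call takes 0.05 s, during which the arm holds its last target. There are 200 camera calls.

## Working session

There is one attempt and no reset: what is moved stays moved. The work goes in short steps, Python scripts to look and compute and a tool call to move; the robot and the scene stay as the last step left them, time stands still between calls to the robot, and variables do not carry over. Pictures are saved under pics/ and viewed, about 12 in all and at most 16, crops included, and the job is handed in when it is done.

Besides the shell and the picture viewer there is one more tool, called by a JSON object that holds its "fn" and its "kwargs", one argument or row to a line. servo_tool: Moves the arm, as the interface text tells. Its arguments: {"type":"object","properties":{"plan":{"type":"array","items":{"type":"number"}},"squeeze":{"type":"number"}},"required":["plan"]}

```bash
mkdir -p pics; cat > h.py <<'E'
import numpy as np, cv2
from bench import arm
def snap(n,tag):
    p,d=arm.camera(n); cv2.imwrite(f'pics/{tag}.png',p[:,:,::-1]); np.savez(f'pics/{tag}.npz',p=p,d=d); return p,d
def ray(n,u,v):
    c=arm.calibration(n);K=np.array(c['intrinsics']);T=np.array(c['camera_from_world'])
    x=(u-K[0,2])/K[0,0];y=(v-K[1,2])/K[1,1];k=c['k1'];a,b=x,y
    for _ in range(20):
        s=1+k*(a*a+b*b);a,b=x/s,y/s
    R=T[:3,:3];o=-R.T@T[:3,3];return o,R.T@np.array([a,-b,-1.])
def onz(n,u,v,z):
    o,d=ray(n,u,v);return o+d*(z-o[2])/d[2]
def dep(n,u,v,D):
    o,d=ray(n,u,v);return o+d*D
E
python3 - <<'E'
from h import *
for n in('side','top'):
    snap(n,n+'0');c=arm.calibration(n);T=np.array(c['camera_from_world']);print(n,c['intrinsics'],c['k1'],-T[:3,:3].T@T[:3,3],T[:3,:3].round(3).tolist())
print(arm.state())
E
```

```text
side [[366.41089663   0.         257.63915896]
 [  0.         366.41089663 189.29734401]
 [  0.           0.           1.        ]] -0.09115689332045006 [ 0.24933342 -0.62053027  0.97258134] [[0.958, -0.286, 0.002], [0.217, 0.732, 0.646], [-0.186, -0.618, 0.764]]
top [[417.58604013   0.         256.85037209]
 [  0.         417.58604013 190.1419409 ]
 [  0.           0.           1.        ]] 0.042697596526845086 [0.28573931 0.09031336 1.19301439] [[0.02, -1.0, 0.007], [0.985, 0.021, 0.172], [-0.172, 0.004, 0.985]]
{'time': 0.1, 'qpos': array([ 7.16772318e+01,  1.83451009e+01,  8.96986230e+01, -6.52112630e-04,
        7.20442046e+01, -1.14640684e+00]), 'qd': array([-0.04175866, -0.09456266, -0.24078296,  0.01711701,  0.06996608,
        0.02902207]), 'joint_efforts': array([ 1.17850781e-03, -4.13336885e+01, -2.32510543e+01,  7.29069882e-02,
        4.22117743e-02, -3.10969938e-05]), 'position': array([0.16968167, 0.54895721, 0.23523855]), 'orientation': array([-1.79912077e+02, -1.13928630e-03,  1.62823839e+02]), 'ft_force': array([-0.43044607, -0.12704012, -0.97086685]), 'torque': array([-0.04551725, -0.06196358,  0.00147986]), 'width': 0.09119872678437671}
```

View pics/side0.png

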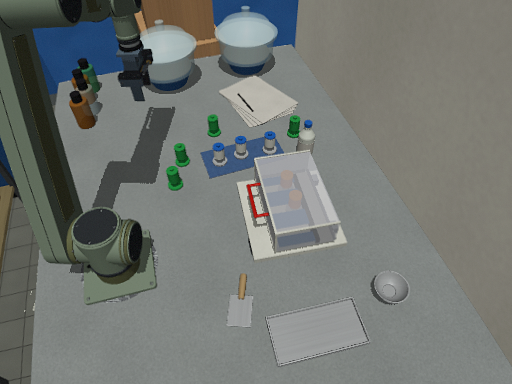

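View pics/top0.png

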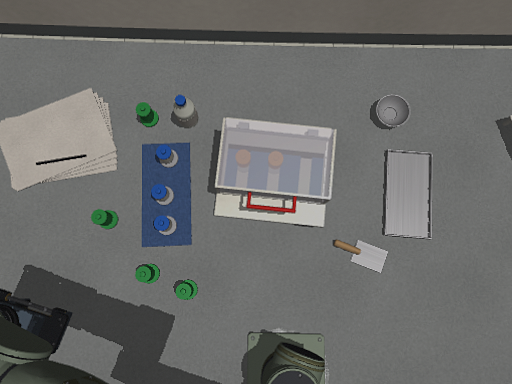

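Top view (up is +x, left is +y) shows the station centred near (275,165) with its handle at (272,205). The orange lids are at (243,157) and (275,157), and the lane near (305,175) is empty. The blue lids are at (165,152), (160,190) and (163,223), the tray is at (408,194), and the green jars are decoys.

```bash
cat >> h.py <<'E'
def blobs(p,lo,hi,amin,box=None):
    h=cv2.cvtColor(p,cv2.COLOR_RGB2HSV);m=cv2.inRange(h,lo,hi)
    if box:
        b=np.zeros_like(m);b[box[1]:box[3],box[0]:box[2]]=1;m*=b
    n,l,s,c=cv2.connectedComponentsWithStats(m)
    return [(c[i].round(1),s[i].tolist(),l==i) for i in range(1,n) if s[i][4]>=amin]
def tri(n1,p1,n2,p2):
    o,d=ray(n1,*p1);q,e=ray(n2,*p2)
    A=np.stack([d,-e],1);s=np.linalg.lstsq(A,q-o,rcond=None)[0]
    a,b=o+d*s[0],q+e*s[1];return (a+b)/2,np.linalg.norm(a-b)
E
python3 - <<'E'
from h import *
T=np.load('pics/top0.npz');S=np.load('pics/side0.npz')
t,td=T['p'],T['d'];s,sd=S['p'],S['d']
for nm,lo,hi in (('blue',(100,160,90),(125,255,255)),('red',(0,170,90),(4,255,255)),('orange',(3,60,90),(18,255,255))):
  for n,p,d in(('top',t,td),('side',s,sd)):
    for c,st,m in blobs(p,lo,hi,12):
        if n=='side' and (c[1]<90 or c[0]<180):continue
        D=np.median(d[m]);print(nm,n,c,st,dep(n,*c,D).round(4))
# red handle rect
h=cv2.cvtColor(t,cv2.COLOR_RGB2HSV)
def rect(m,n,z):
    c=max(cv2.findContours(m.astype(np.uint8),0,2)[0],key=cv2.contourArea);b=cv2.boxPoints(cv2.minAreaRect(c))
    w=np.array([onz(n,*q,z)[:2] for q in b]);print(b.round(1).tolist(),w.round(4).tolist(),w.mean(0).round(4),np.linalg.norm(np.diff(w,axis=0),axis=1).round(4))
m=cv2.inRange(h,(100,60,30),(130,255,140));m[:, :130]=0;m[:,200:]=0;m[:130]=0;rect(m,'top',.002)
# height map via depth
v,u=np.mgrid[:384,:512];P=np.array([dep('top',a,b,e) for a,b,e in zip(u.ravel(),v.ravel(),td.ravel())]).reshape(384,512,3);np.save('pics/P.npy',P)
z=P[...,2];reg=np.zeros(z.shape,bool);reg[195:240,205:335]=1
a=reg&(abs(z-.02)<.008)&(h[...,2]>150);pts=P[a];print('apron',a.sum(),np.median(pts[:,2]))
rect(a,'top',.02)
print('tray z',P[195,408],P[160,400])
for q in((384,151),(431,153),(430,238),(385,235)):print('tray',onz('top',*q,.015).round(4))
for q in((214,212),(325,226)):print('front',onz('top',*q,.02).round(4))
for q in((243,157),(275,157),(305,175),(260,180)):print(q,P[q[1],q[0]].round(4))
E
python3 -c "
import cv2
a=cv2.imread('pics/top0.png')[100:240,200:440];cv2.imwrite('pics/c1.png',cv2.resize(a,None,fx=3.3,fy=3.3,interpolation=2))"
```

```text
blue top [179.7  99.6] [175, 95, 10, 10, 77] [0.7048 0.2933 0.1493]
blue top [163.1 151.4] [156, 144, 15, 15, 175] [0.5825 0.3448 0.0793]
blue top [158.3 190.9] [151, 184, 15, 15, 176] [0.4724 0.3512 0.0799]
blue top [161.  222.6] [154, 215, 15, 16, 182] [0.3872 0.339  0.0793]
blue side [307.9 123.4] [305, 120, 7, 8, 46] [0.7051 0.2872 0.147 ]
blue side [269.5 134.7] [265, 131, 10, 8, 67] [0.5826 0.34   0.0805]
blue side [240.2 139.4] [235, 136, 11, 8, 70] [0.4734 0.346  0.0803]
blue side [218.  146.5] [213, 143, 11, 8, 75] [0.3884 0.3323 0.0804]
red top [270.9 205.6] [247, 192, 50, 20, 233] [0.4349 0.0483 0.108 ]
red side [254.3 201.2] [247, 183, 22, 35, 157] [0.4365 0.0373 0.1082]
orange top [346.9 246.5] [335, 240, 26, 14, 165] [ 0.3368 -0.1686  0.0177]
orange side [241.5 286. ] [238, 274, 8, 25, 96] [ 0.3367 -0.1745  0.017 ]
[[142.0, 143.0], [191.0, 143.0], [191.0, 246.0], [142.0, 246.0]] [[0.6271, 0.4254], [0.6305, 0.2822], [0.3299, 0.2681], [0.3274, 0.4053]] [0.4787 0.3453] [0.1433 0.301  0.1373]Traceback (most recent call last):
  File "<stdin>", line 16, in <module>
  File "h.py", line 14, in dep
    o,d=ray(n,u,v);return o+d*D
        ~~~^^^^^^^
  File "h.py", line 6, in ray
    c=arm.calibration(n);K=np.array(c['intrinsics']);T=np.array(c['camera_from_world'])
ValueError: time passes only in moves, steps and waits
```

View pics/c1.png

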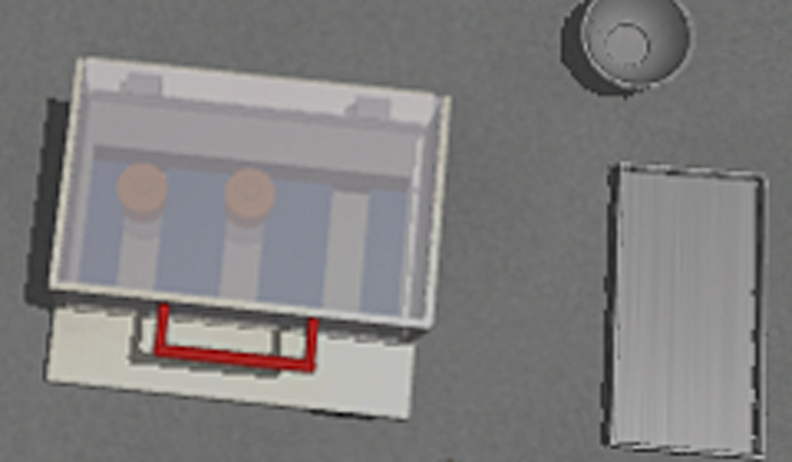

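```bash
sed -i 's/^def ray/import functools\n@functools.lru_cache\ndef cal(n): return arm.calibration(n)\ndef ray/; s/c=arm.calibration(n);K/c=cal(n);K/' h.py
python3 - <<'E'
from h import *
f=lambda x,y:(199.8+x/3.3,99.8+y/3.3)
a,b=onz('top',*f(45,380),.02),onz('top',*f(410,416),.02);print('front',a.round(4),b.round(4),np.linalg.norm(a-b))
y=(a-b)[:2];yaw=np.arctan2(-y[0],y[1]);print('yaw',np.degrees(yaw))
h1,h2=onz('top',*f(157,351),.105),onz('top',*f(313,367),.105);y=(h1-h2)[:2];print('handle',h1,h2,np.degrees(np.arctan2(-y[0],y[1])),np.linalg.norm(y))
for z,q in((.13,(52,287)),(.13,(434,325)),(.13,(78,60)),(.13,(450,97))):print('hood',onz('top',*f(*q),z).round(4))
print('tray',[onz('top',*f(*q),.015)[:2].round(3).tolist() for q in((614,165),(768,176),(764,457),(605,445))])
print('done',[onz('top',*f(*q),.098)[:2].round(3).tolist() for q in((142,192),(249,194))])
T=np.load('pics/top0.npz');S=np.load('pics/side0.npz')
for (t,s) in (((163.1,151.4),(269.5,134.7)),((158.3,190.9),(240.2,139.4)),((161,222.6),(218,146.5))):
    print('fresh',tri('top',t,'side',s),onz('top',*t,.08).round(4))
p=S['p'];h=cv2.cvtColor(p,cv2.COLOR_RGB2HSV)
print('red tri',tri('top',f(235,359),'side',(254.3,203)))
for q in((210,190),(226,226),(408,195),(229,180)):print(q,dep('top',*q,T['d'][q[1],q[0]]).round(4))
E
python3 -c "
import cv2
a=cv2.imread('pics/side0.png')[140:260,225:355];cv2.imwrite('pics/c2.png',cv2.resize(a,None,fx=4.8,fy=4.8,interpolation=2))"
```

```text
front [0.417  0.2065 0.02  ] [ 0.3928 -0.1051  0.02  ] 0.31260463185985415
yaw -4.454895437096402
handle [0.43251224 0.10996448 0.105     ] [ 0.42229731 -0.01428533  0.105     ] -4.699881725805802 0.1246690101325805
hood [0.478  0.1929 0.13  ]
hood [ 0.4542 -0.1061  0.13  ]
hood [0.6642 0.1787 0.13  ]
hood [ 0.6397 -0.1208  0.13  ]
tray [[0.618, -0.287], [0.611, -0.421], [0.365, -0.405], [0.372, -0.271]]
done [[0.564, 0.125], [0.564, 0.038]]
fresh (array([0.58413485, 0.34574873, 0.0750807 ]), np.float64(0.000905970183060548)) [0.5824 0.3447 0.08  ]
fresh (array([0.47415196, 0.35250129, 0.07423399]), np.float64(0.0015080851054725703)) [0.4724 0.3512 0.08  ]
fresh (array([0.38866593, 0.34039707, 0.07282955]), np.float64(0.0017247452610533857)) [0.3871 0.3388 0.08  ]
red tri (array([0.4343767 , 0.04657972, 0.08716609]), np.float64(0.009294147000100837))
(210, 190) [ 4.917e-01  2.212e-01 -2.000e-04]
(226, 226) [0.3881 0.1713 0.0025]
(408, 195) [ 0.4883 -0.3493  0.0046]
(229, 180) [0.4971 0.159  0.1272]
```

View pics/c2.png

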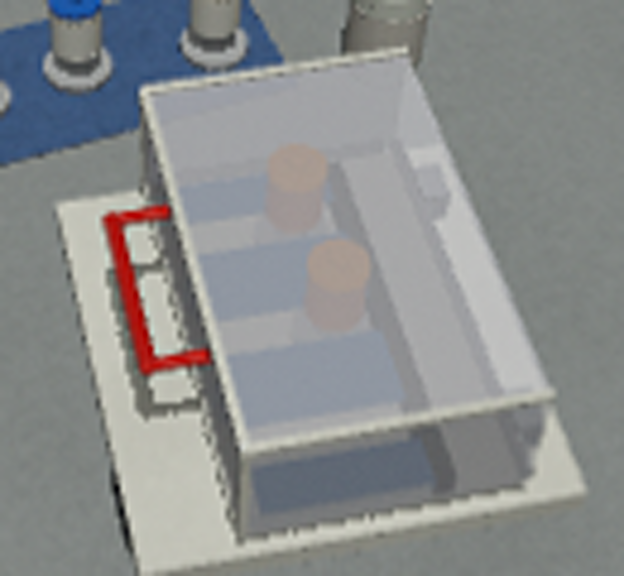

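Two finished jars sit in lanes 1 and 2, lane 3 is empty, and three fresh jars wait on the mat. I'll go to the handle first.

{"fn": "servo_tool", "kwargs": {
  "plan": [2.15, -4.175, 0, 0, 0, -0.1124, 0.33, 2.15, -4.175, 0, 0, 0, -0.1124, 0.33, 2.15, -4.175, 0, 0, 0, -0.1124, 0.33, 2.15, -4.175, 0, 0, 0, -0.1124, 0.33, 2.15, -4.175, 0, 0, 0, -0.1124, 0.33, 2.15, -4.175, 0, 0, 0, -0.1124, 0.33]
}}

```text
time: 0.85
position: [0.2991, 0.2973, 0.2358]
orientation: [-180.0, 0.0, 124.0]
ft_force: [-0.1, 0.7, 0.4]
width: 0.0337
```

{"fn": "servo_tool", "kwargs": {
  "plan": [2.15, -4.175, 0, 0, 0, -0.1124, 0.33, 2.15, -4.175, 0, 0, 0, -0.1124, 0.33, 2.15, -4.175, 0, 0, 0, -0.1124, 0.33, 2.15, -4.175, 0, 0, 0, -0.1124, 0.33, 2.15, -4.175, 0, 0, 0, -0.1124, 0.33, 2.15, -4.175, 0, 0, 0, -0.1124, 0.33, 0, 0, 0, 0, 0, 0, 0.33, 0, 0, 0, 0, 0, 0, 0.33]
}}

```text
time: 1.85
position: [0.4273, 0.0486, 0.2356]
orientation: [-179.9, -0.0, 85.5]
ft_force: [-0.1, -0.6, 0.9]
width: 0.0303
```

{"fn": "servo_tool", "kwargs": {
  "plan": [0, 0, -4, 0, 0, 0, 0.33, 0, 0, -4, 0, 0, 0, 0.33, 0, 0, -3, 0, 0, 0, 0.33, 0, 0, -1.8, 0, 0, 0, 0.33, 0, 0, 0, 0, 0, 0, 0.33, 0, 0, 0, 0, 0, 0, 0, 0, 0, 0, 0, 0, 0, 0, 0, 0, 0, 0, 0, 0, 0],
  "squeeze": 20
}}

```text
time: 2.85
position: [0.4297, 0.0487, 0.109]
orientation: [179.7, -0.1, 85.5]
ft_force: [3.1, 0.2, -0.8]
width: 0.011
```

```bash
python3 - <<'E'
import numpy as np
r=.2342;a0=np.radians(163.9)
def pt(th):
    a=a0-th;s=r*np.cos(a);return np.array([s*.9969,-.0785*s,r*np.sin(a)])
th=np.linspace(0,1.48,15)
P=np.array([pt(t) for t in th]);print((np.diff(P,axis=0)*100).round(2).tolist())
E
```

```text
[[0.81, -0.06, 2.34], [1.05, -0.08, 2.24], [1.28, -0.1, 2.12], [1.49, -0.12, 1.97], [1.69, -0.13, 1.8], [1.87, -0.15, 1.61], [2.03, -0.16, 1.4], [2.17, -0.17, 1.18], [2.28, -0.18, 0.94], [2.37, -0.19, 0.7], [2.43, -0.19, 0.44], [2.46, -0.19, 0.18], [2.47, -0.19, -0.08], [2.44, -0.19, -0.34]]
```

{"fn": "servo_tool", "kwargs": {
  "plan": [0.81, -0.06, 2.34, 0, 0, 0, 0, 1.05, -0.08, 2.24, 0, 0, 0, 0, 1.28, -0.1, 2.12, 0, 0, 0, 0, 1.49, -0.12, 1.97, 0, 0, 0, 0, 1.69, -0.13, 1.8, 0, 0, 0, 0, 1.87, -0.15, 1.61, 0, 0, 0, 0, 2.03, -0.16, 1.4, 0, 0, 0, 0]
}}

```text
time: 3.72
position: [0.5257, 0.0404, 0.244]
orientation: [-179.4, 0.0, 85.5]
ft_force: [-7.4, 0.5, 8.7]
width: 0.0113
```

{"fn": "servo_tool", "kwargs": {
  "plan": [2.17, -0.17, 1.18, 0, 0, 0, 0, 2.28, -0.18, 0.94, 0, 0, 0, 0, 2.37, -0.19, 0.7, 0, 0, 0, 0, 2.43, -0.19, 0.44, 0, 0, 0, 0, 2.46, -0.19, 0.18, 0, 0, 0, 0, 2.47, -0.19, -0.08, 0, 0, 0, 0, 2.44, -0.19, -0.34, 0, 0, 0, 0, 0, 0, 0, 0, 0, 0, 0]
}}

```text
time: 4.72
position: [0.6988, 0.0256, 0.274]
orientation: [179.7, 0.1, 85.5]
ft_force: [2.8, -3.9, 3.3]
width: 0.0116
```

{"fn": "servo_tool", "kwargs": {
  "plan": [0, 0, 0, 0, 0, 0, 0.33, 0, 0, 0, 0, 0, 0, 0.33, 0, 0, 3, 0, 0, 0, 0.33, 0, 0, 4, 0, 0, 0, 0.33, -2.1, -3.25, -0.5, 0, 0, 0.157, 0.6, -2.1, -3.25, -0.5, 0, 0, 0.157, 0.6, -2.1, -3.25, -0.5, 0, 0, 0.157, 0.6, -2.1, -3.25, -0.5, 0, 0, 0.157, 0.6]
}}

```text
time: 5.72
position: [0.6103, -0.1026, 0.3224]
orientation: [-179.9, -0.2, 121.9]
ft_force: [0.1, -0.1, 0.9]
width: 0.055
```

{"fn": "servo_tool", "kwargs": {
  "plan": [-2.1, -3.25, -0.5, 0, 0, 0.157, 0.6, -2.1, -3.25, -0.5, 0, 0, 0.157, 0.6, -2.1, -3.25, -0.5, 0, 0, 0.157, 0.6, -2.1, -3.25, -0.5, 0, 0, 0.157, 0.6, -2.1, -3.25, -0.5, 0, 0, 0.157, 0.6, -2.1, -3.25, -0.5, 0, 0, 0.157, 0.6, 0, 0, 0, 0, 0, 0, 0.6]
}}

```text
time: 6.6
position: [0.4841, -0.2981, 0.2922]
orientation: [179.9, -0.2, 175.3]
ft_force: [0.6, 0.4, -0.1]
width: 0.0546
```

```bash
python3 - <<'E'
from h import *
p,d=snap('top','top1');q,e=snap('side','side1')
a=p[90:240,130:340];b=cv2.resize(a,None,fx=3,fy=3,interpolation=2);c=cv2.resize(q[90:280,180:370],None,fx=2.2,fy=2.2)
cv2.imwrite('pics/c3.png',b[:,:,::-1])
print(b.shape)
E
```

```text
(450, 630, 3)
```

View pics/c3.png

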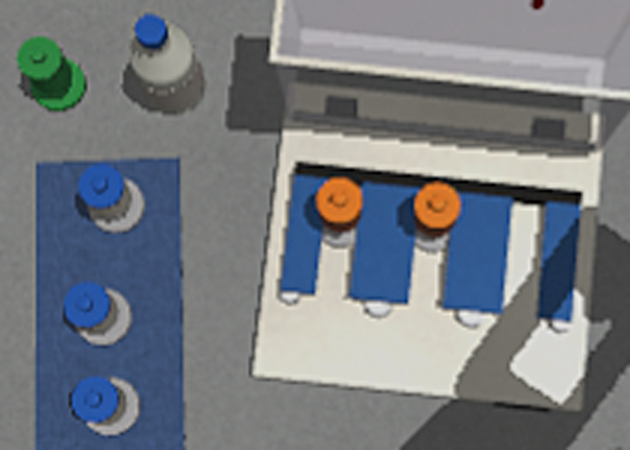

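The hood stands open. In the crop (3x, offset 130,90), the orange lids are at (340,200) and (437,205), the lane slots are clear, and the fresh jars haven't moved.

```bash
python3 - <<'E'
from h import *
T=np.load('pics/top1.npz');S=np.load('pics/side1.npz');t,s=T['p'],S['p']
for n,p,box in(('top',t,(200,100,340,230)),('side',s,(200,120,380,280))):
  for c,st,m in blobs(p,(5,180,120),(20,255,255),25,box): print(n,c,st,onz(n,*c,.097).round(4))
f=lambda x,y:(129.67+x/3,89.67+y/3)
W=lambda q,z=.039:onz('top',*f(*q),z)[:2]
o=np.array([.6525,.030]);a=np.radians(-4.5);X=np.array([np.cos(a),np.sin(a)]);Y=np.array([-X[1],X[0]])
loc=lambda w:(np.array([(w-o)@X,(w-o)@Y])*1000).round(1)
h=cv2.cvtColor(t,cv2.COLOR_RGB2HSV);m=cv2.inRange(h,(100,140,60),(125,255,255));m[:150]=0;m[:,:215]=0;m[:,335:]=0
for c in cv2.findContours(m,0,2)[0]:
    if cv2.contourArea(c)<100: continue
    b=cv2.boxPoints(cv2.minAreaRect(c));print([loc(onz('top',*q,.039)[:2]).tolist() for q in b])
for v in (180,184,188):
    r=np.where(np.diff((m[v]>0).astype(int)))[0]+.5;print(v,[loc(onz('top',x,v,.039)[:2]).tolist() for x in r])
print('front',loc(W((252,377),.02)),loc(W((581,409),.02)))
for q in((341,199),(438,204)):print('knob',loc(W(q,.106)))
E
```

```text
top [242.7 156.3] [236, 149, 14, 15, 176] [0.5691 0.126  0.097 ]
top [275.2 158. ] [268, 151, 15, 15, 175] [0.5663 0.0381 0.097 ]
side [295.4 194.9] [289, 190, 13, 11, 118] [0.5677 0.0334 0.097 ]
[[-169.2, -104.4], [-57.5, -104.2], [-56.9, -134.6], [-168.5, -134.3]]
[[-168.4, -16.0], [-56.3, -16.3], [-56.1, -70.3], [-168.2, -69.2]]
[[-168.1, 71.6], [-56.2, 73.1], [-55.8, 18.9], [-167.7, 18.3]]
[[-166.5, 137.2], [-58.4, 136.1], [-59.3, 104.9], [-167.3, 106.6]]
180 [[-149.3, 136.0], [-146.2, 105.2], [-142.8, 71.6], [-137.5, 18.3], [-134.1, -15.3], [-128.8, -68.6], [-125.2, -105.1], [-122.4, -133.1]]
184 [[-161.0, 137.5], [-157.9, 106.8], [-154.3, 70.4], [-148.9, 17.2], [-145.6, -16.4], [-140.2, -69.6], [-136.9, -103.1], [-133.8, -133.9]]
188 [[-165.9, 72.0], [-160.6, 19.0], [-157.0, -17.4], [-151.6, -70.5], [-148.3, -104.0], [-145.2, -134.7]]
front [-249.6  156.7] [-248.9 -153.2]
knob [-92.  87.]
knob [-87.9   0.4]
```

{"fn": "servo_tool", "kwargs": {
  "plan": [1.0, 4.2, 0, 0, 0, 0, 0.65, 1.0, 4.2, 0, 0, 0, 0, 0.65, 1.0, 4.2, 0, 0, 0, 0, 0.65, 1.0, 4.2, 0, 0, 0, 0, 0.65, 1.0, 4.2, 0, 0, 0, 0, 0.65, 1.0, 4.2, 0, 0, 0, 0, 0.65, 1.0, 4.2, -4, 0, 0, 0, 0.65, 1.0, 4.2, -4, 0, 0, 0, 0.65]
}}

```text
time: 7.7
position: [0.5663, 0.0416, 0.2127]
orientation: [179.9, 0.1, 175.5]
ft_force: [0.3, -0.8, 0.3]
width: 0.0594
```

{"fn": "servo_tool", "kwargs": {
  "plan": [0, 0, -2, 0, 0, 0, 0.65, 0, 0, 0, 0, 0, 0, 0.65]
}}

```text
time: 7.95
position: [0.5649, 0.0403, 0.1914]
orientation: [180.0, -0.3, 175.6]
ft_force: [0.1, 0.6, 0.5]
width: 0.0593
```

{"fn": "servo_tool", "kwargs": {
  "plan": [0, -0.2, -4, 0, 0, 0, 0.65, 0, 0, -4, 0, 0, 0, 0.65, 0, 0, -3, 0, 0, 0, 0.65, 0, 0, -0.7, 0, 0, 0, 0.65, 0, 0, 0, 0, 0, 0, 0.3, 0, 0, 0, 0, 0, 0, 0.3, 0, 0, 0, 0, 0, 0, 0.3],
  "squeeze": 40
}}

```text
time: 8.82
position: [0.5674, 0.0366, 0.0777]
orientation: [180.0, 0.2, 175.5]
ft_force: [-0.5, 0.7, 4.6]
width: 0.0395
```

{"fn": "servo_tool", "kwargs": {
  "plan": [0, 0, 0.2, 0, 0, 0, 0.3, -2, 0.16, 0, 0, 0, 0, 0.3, -3, 0.24, 0, 0, 0, 0, 0.3, -3, 0.24, 0, 0, 0, 0, 0.3, -3, 0.24, 0, 0, 0, 0, 0.3, -3, 0.24, 0, 0, 0, 0, 0.3, 0, 0, 0, 0, 0, 0, 0.3]
}}

```text
time: 9.7
position: [0.4242, 0.0475, 0.0781]
orientation: [-180.0, -0.1, 175.5]
ft_force: [0.8, 0.4, -2.6]
width: 0.0394
```

{"fn": "servo_tool", "kwargs": {
  "plan": [0, 0, 2, 0, 0, 0, 0.3, 0, 0, 3, 0, 0, 0, 0.3]
}}

```text
time: 9.95
position: [0.4267, 0.0474, 0.128]
orientation: [-180.0, -0.1, 175.5]
ft_force: [-0.1, -0.5, -3.6]
width: 0.0393
```

{"fn": "servo_tool", "kwargs": {
  "plan": [1.2, -3.3, 0, 0, 0, 0, 0.3, 1.2, -4, 0, 0, 0, 0, 0.3, 1.2, -4, 0, 0, 0, 0, 0.3, 1.2, -4, 0, 0, 0, 0, 0.3, 1.2, -4.5, 0, 0, 0, 0, 0.3, 1.2, -4.5, 0, 0, 0, 0, 0.3, 1.2, -4.5, 0, 0, 0, 0, 0.3, 1.2, -4, 0, 0, 0, 0, 0.3]
}}

```text
time: 10.95
position: [0.5232, -0.283, 0.1275]
orientation: [-180.0, 0.0, 175.5]
ft_force: [1.1, 1.0, -2.5]
width: 0.0396
```

{"fn": "servo_tool", "kwargs": {
  "plan": [1.2, -3.9, 0, 0, 0, 0, 0.3, 1.1, -3, 0, 0, 0, 0, 0.3, 0, 0, -2, 0, 0, 0, 0.3, 0, 0, -2, 0, 0, 0, 0.3, 0, 0, -1.6, 0, 0, 0, 0.3, 0, 0, -0.7, 0, 0, 0, 0.3, 0, 0, 0, 0, 0, 0, 0.3]
}}

```text
time: 11.82
position: [0.5453, -0.3494, 0.0646]
orientation: [180.0, -0.0, 175.5]
ft_force: [-0.6, 0.2, -2.0]
width: 0.0391
```

{"fn": "servo_tool", "kwargs": {
  "plan": [0, 0, -0.2, 0, 0, 0, 0.3, 0, 0, -0.1, 0, 0, 0, 0.3]
}}

```text
time: 12.08
position: [0.5456, -0.3496, 0.0626]
orientation: [-180.0, 0.1, 175.5]
ft_force: [0.2, 0.1, -2.6]
width: 0.0392
```

{"fn": "servo_tool", "kwargs": {
  "plan": [0, 0, -0.1, 0, 0, 0, 0.3, 0, 0, 0, 0, 0, 0, 0.65, 0, 0, 0, 0, 0, 0, 0.65, 0, 0, 3, 0, 0, 0, 0.65, 0, 0, 5, 0, 0, 0, 0.65, 0, 0, 5, 0, 0, 0, 0.65, 0.2, 4, 0, 0, 0, 0, 0.65, 0.2, 4.5, 0, 0, 0, 0, 0.65]
}}

```text
time: 13.08
position: [0.5495, -0.2642, 0.192]
orientation: [-180.0, 0.1, 175.4]
ft_force: [1.0, -0.3, 0.3]
width: 0.0594
```

{"fn": "servo_tool", "kwargs": {
  "plan": [0.2, 4.9, 0, 0, 0, 0, 0.65, 0.2, 4.9, 0, 0, 0, 0, 0.65, 0.2, 4.9, 0, 0, 0, 0, 0.65, 0.2, 4.9, 0, 0, 0, 0, 0.65, 0.2, 4.9, 0, 0, 0, 0, 0.65, 0.2, 4.9, 0, 0, 0, 0, 0.65, 0.3, 4.8, 0, 0, 0, 0, 0.65, 0.3, 4.8, 0, 0, 0, 0, 0.65]
}}

```text
time: 14.08
position: [0.5673, 0.1272, 0.1914]
orientation: [180.0, 0.1, 175.5]
ft_force: [0.5, 0.1, -0.9]
width: 0.0592
```

{"fn": "servo_tool", "kwargs": {
  "plan": [0, 0, -3, 0, 0, 0, 0.65, 0, 0, 0, 0, 0, 0, 0.65]
}}

```text
time: 14.32
position: [0.5657, 0.1258, 0.1592]
orientation: [-179.9, -0.3, 175.6]
ft_force: [0.4, -0.5, 0.3]
width: 0.0594
```

Good. Descend to 0.076, grip and slide out.

{"fn": "servo_tool", "kwargs": {
  "plan": [0, 0, -3.5, 0, 0, 0, 0.65, 0, 0, -3.5, 0, 0, 0, 0.65, 0, 0, -1.3, 0, 0, 0, 0.65, 0, 0, 0, 0, 0, 0, 0.3, 0, 0, 0, 0, 0, 0, 0.3, 0, 0, 0, 0, 0, 0, 0.3]
}}

```text
time: 15.08
position: [0.5685, 0.1258, 0.0796]
orientation: [179.9, 0.2, 175.5]
ft_force: [0.7, -0.4, 3.2]
width: 0.0397
```

{"fn": "servo_tool", "kwargs": {
  "plan": [0, 0, 0.2, 0, 0, 0, 0.3, -2, 0.16, 0, 0, 0, 0, 0.3, -3, 0.24, 0, 0, 0, 0, 0.3, -3, 0.24, 0, 0, 0, 0, 0.3, -3, 0.24, 0, 0, 0, 0, 0.3, -3, 0.24, 0, 0, 0, 0, 0.3, 0, 0, 0, 0, 0, 0, 0.3]
}}

```text
time: 15.95
position: [0.4249, 0.1366, 0.0801]
orientation: [-180.0, -0.1, 175.6]
ft_force: [0.3, 1.2, -3.0]
width: 0.0396
```

{"fn": "servo_tool", "kwargs": {
  "plan": [0, 0, 2, 0, 0, 0, 0.3, 0, 0, 3, 0, 0, 0, 0.3]
}}

```text
time: 16.2
position: [0.4274, 0.1365, 0.13]
orientation: [-180.0, -0.1, 175.5]
ft_force: [0.4, 0.1, -3.5]
width: 0.0393
```

{"fn": "servo_tool", "kwargs": {
  "plan": [0.1, -3, 0, 0, 0, 0, 0.3, 0.1, -4, 0, 0, 0, 0, 0.3, 0.1, -4.5, 0, 0, 0, 0, 0.3, 0.1, -4.5, 0, 0, 0, 0, 0.3, 0.1, -4.5, 0, 0, 0, 0, 0.3, 0.1, -4.5, 0, 0, 0, 0, 0.3, 0.1, -4.5, 0, 0, 0, 0, 0.3, 0.1, -4.5, 0, 0, 0, 0, 0.3]
}}

```text
time: 17.2
position: [0.4357, -0.2055, 0.13]
orientation: [-180.0, 0.0, 175.5]
ft_force: [0.5, 0.4, -3.0]
width: 0.0395
```

{"fn": "servo_tool", "kwargs": {
  "plan": [0.1, -4.5, 0, 0, 0, 0, 0.3, 0.1, -4.5, 0, 0, 0, 0, 0.3, 0, -3, 0, 0, 0, 0, 0.3, 0, -1.9, 0, 0, 0, 0, 0.3, 0, 0, -3, 0, 0, 0, 0.3, 0, 0, -2, 0, 0, 0, 0.3, 0, 0, -1.5, 0, 0, 0, 0.3, 0, 0, 0, 0, 0, 0, 0.3]
}}

```text
time: 18.2
position: [0.4373, -0.342, 0.0644]
orientation: [180.0, -0.1, 175.5]
ft_force: [-1.1, 0.0, -3.1]
width: 0.0393
```

{"fn": "servo_tool", "kwargs": {
  "plan": [0, 0, -0.25, 0, 0, 0, 0.3, 0, 0, 0, 0, 0, 0, 0.65, 0, 0, 0, 0, 0, 0, 0.65, 0, 0, 3, 0, 0, 0, 0.65, 0, 0, 5, 0, 0, 0, 0.65, 0, 0, 5, 0, 0, 0, 0.65, 0, 0, 4, 0, 0, 0, 0.65]
}}

```text
time: 19.08
position: [0.4375, -0.3425, 0.2353]
orientation: [-179.9, 0.1, 175.5]
ft_force: [1.1, 1.0, 0.1]
width: 0.0595
```

```bash
cat > fresh.py <<'E'
from h import *
import sys
tag=sys.argv[1]
p,d=snap('top',tag+'t');q,e=snap('side',tag+'s')
for n,P,z in(('top',p,.08),('side',q,.08)):
    for nm,lo,hi in(('blue',(100,160,90),(125,255,255)),('or',(5,180,120),(20,255,255))):
        for c,st,m in blobs(P,lo,hi,50):
            if (n=='side' and c[1]<90) or st[4]>250: continue
            print(n,nm,c,st[4],onz(n,*c,z).round(4))
b=np.hstack([p,q])[60:384];cv2.imwrite(f'pics/{tag}.png',cv2.resize(b,(800,253),interpolation=cv2.INTER_AREA)[:,:,::-1])
E
python3 fresh.py f1
```

```text
top blue [179.6  99.6] 79 [0.7327 0.307  0.08  ]
top blue [163.1 151.3] 176 [0.5826 0.3447 0.08  ]
top blue [158.2 191. ] 179 [0.4721 0.3514 0.08  ]
top blue [161.  222.6] 182 [0.3871 0.3388 0.08  ]
top or [416.7 170. ] 143 [ 0.5449 -0.3477  0.08  ]
side blue [276.3 180. ] 93 [0.5361 0.1229 0.08  ]
side blue [294.2 191.7] 50 [0.5748 0.0596 0.08  ]
side or [297.7 325.3] 154 [ 0.4357 -0.3447  0.08  ]
```

View pics/f1.png

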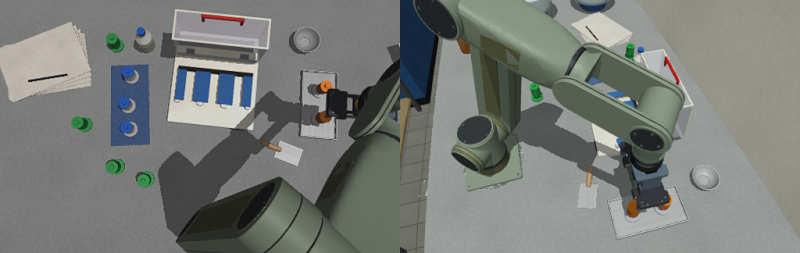

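{"fn": "servo_tool", "kwargs": {
  "plan": [-0.35, 4, 0, 0, 0, 0, 0.65, -0.35, 4.9, 0, 0, 0, 0, 0.65, -0.35, 5, 0, 0, 0, 0, 0.65, -0.35, 5, 0, 0, 0, 0, 0.65, -0.35, 5, 0, 0, 0, 0, 0.65, -0.35, 5, 0, 0, 0, 0, 0.65, -0.35, 5, 0, 0, 0, 0, 0.65, -0.35, 5, 0, 0, 0, 0, 0.65]
}}

```text
time: 20.18
position: [0.4085, 0.0482, 0.2321]
orientation: [180.0, -0.0, 175.5]
ft_force: [-0.5, 0.3, 0.1]
width: 0.0592
```

{"fn": "servo_tool", "kwargs": {
  "plan": [-0.35, 5, 0, 0, 0, 0, 0.65, -0.35, 5, 0, 0, 0, 0, 0.65, -0.35, 5, 0, 0, 0, 0, 0.65, -0.35, 5, 0, 0, 0, 0, 0.65, -0.35, 5, 0, 0, 0, 0, 0.65, -0.4, 4.1, -3, 0, 0, 0, 0.65, 0, 0, -4, 0, 0, 0, 0.65, 0, 0, 0, 0, 0, 0, 0.65]
}}

```text
time: 21.18
position: [0.3855, 0.3364, 0.1594]
orientation: [-179.7, -0.3, 175.6]
ft_force: [-0.6, -0.6, 0.8]
width: 0.0592
```

```bash
python3 fresh.py f2; python3 -c "
from bench import arm
s=arm.state();print(s['position'],s['qpos'].round(0))"
```

```text
top blue [179.6  99.6] 79 [0.7327 0.307  0.08  ]
top blue [163.1 151.3] 176 [0.5826 0.3447 0.08  ]
top blue [158.3 190.5] 166 [0.4735 0.3513 0.08  ]
top or [417.1 170.4] 157 [ 0.5438 -0.3487  0.08  ]
top or [416.3 208.8] 164 [ 0.4385 -0.3418  0.08  ]
side blue [269.5 134.7] 67 [0.5828 0.3405 0.08  ]
side blue [240.  139.4] 72 [0.4728 0.3465 0.08  ]
side blue [217.9 146.4] 65 [0.3882 0.3333 0.08  ]
side blue [277.1 180. ] 228 [0.5386 0.1222 0.08  ]
side or [339.7 315.4] 199 [ 0.5451 -0.3523  0.08  ]
side or [299.3 325.2] 210 [ 0.4395 -0.3456  0.08  ]
[0.38794736 0.3376654  0.1630059 ] [ 40.  16. 104.   0.  60. -46.]
```

{"fn": "servo_tool", "kwargs": {
  "plan": [0, 0, -4, 0, 0, 0, 0.65, 0, 0, -4, 0, 0, 0, 0.65, 0, 0, -2.2, 0, 0, 0, 0.65, 0, 0, 0, 0, 0, 0, 0.65, 0, 0, 0, 0, 0, 0, 0.3, 0, 0, 0, 0, 0, 0, 0.3, 0, 0, 0, 0, 0, 0, 0.3]
}}

```text
time: 22.15
position: [0.3887, 0.3385, 0.062]
orientation: [179.9, 0.1, 175.5]
ft_force: [-0.3, 0.0, 5.9]
width: 0.0394
```

{"fn": "servo_tool", "kwargs": {
  "plan": [0, 0, 2, 0, 0, 0, 0.3, 0, 0, 3, 0, 0, 0, 0.3, 0, 0, 1, 0, 0, 0, 0.3, 0, 0, 0, 0, 0, 0, 0.3]
}}

```text
time: 22.65
position: [0.3877, 0.3378, 0.1207]
orientation: [180.0, 0.0, 175.5]
ft_force: [-0.6, -1.2, -2.6]
width: 0.0391
```

{"fn": "servo_tool", "kwargs": {
  "plan": [0.3, -3, 0, 0, 0, 0, 0.3, 0.3, -3.7, 0, 0, 0, 0, 0.3, 0.3, -4, 0, 0, 0, 0, 0.3, 0.3, -4, 0, 0, 0, 0, 0.3, 0.3, -4, 0, 0, 0, 0, 0.3, 0.4, -4, 0, 0, 0, 0, 0.3, 0.4, -4, 0, 0, 0, 0, 0.3, 0.4, -4, 0, 0, 0, 0, 0.3]
}}

```text
time: 23.65
position: [0.4138, 0.0294, 0.1193]
orientation: [-180.0, -0.1, 175.5]
ft_force: [0.8, -0.1, -1.8]
width: 0.0393
```

{"fn": "servo_tool", "kwargs": {
  "plan": [0.3, -4, 0, 0, 0, 0, 0.3, 0.3, -3, 0, 0, 0, 0, 0.3, 0, 0, -2, 0, 0, 0, 0.3, 0, 0, -2, 0, 0, 0, 0.3, 0, 0, 0, 0, 0, 0, 0.3, 0, 0, 0, 0, 0, 0, 0.3]
}}

```text
time: 24.4
position: [0.4201, -0.0391, 0.0798]
orientation: [180.0, -0.1, 175.5]
ft_force: [-0.1, 0.1, -2.2]
width: 0.0395
```

```bash
cat > loc.py <<'E'
from h import *
o=np.array([.6526,.0309]);a=np.radians(-4.5);X=np.array([np.cos(a),np.sin(a)]);Y=np.array([-X[1],X[0]])
L=[]
for _ in range(2):
    p,d=arm.camera('top');L.append(arm.state()['position'])
w=np.mean(L,0);print(L,'local mm',((w[:2]-o)@X*1000).round(1),((w[:2]-o)@Y*1000).round(1))
E
python3 loc.py
```

```text
[array([ 0.42025731, -0.03913544,  0.08004164]), array([ 0.42045172, -0.039153  ,  0.08024876])] local mm -226.0 -88.1
```

{"fn": "servo_tool", "kwargs": {
  "plan": [1.99, -0.157, 0, 0, 0, 0, 0.3, 1.99, -0.157, 0, 0, 0, 0, 0.3, 1.99, -0.157, 0, 0, 0, 0, 0.3, 1.99, -0.157, 0, 0, 0, 0, 0.3]
}}

```text
time: 25.0
position: [0.5009, -0.0454, 0.0805]
orientation: [180.0, 0.0, 175.5]
ft_force: [0.7, 0.7, -2.4]
width: 0.0392
```

{"fn": "servo_tool", "kwargs": {
  "plan": [1.99, -0.157, 0, 0, 0, 0, 0.3, 1.99, -0.157, 0, 0, 0, 0, 0.3, 1, -0.08, 0, 0, 0, 0, 0.3, 0, 0, 0, 0, 0, 0, 0.3]
}}

```text
time: 25.5
position: [0.5502, -0.0494, 0.0803]
orientation: [180.0, -0.0, 175.5]
ft_force: [0.0, -0.2, -2.9]
width: 0.0396
```

{"fn": "servo_tool", "kwargs": {
  "plan": [0.4, -0.03, 0, 0, 0, 0, 0.3, 0.3, -0.02, 0, 0, 0, 0, 0.3, 0, 0, 0, 0, 0, 0, 0.3]
}}

```text
time: 25.88
position: [0.5572, -0.05, 0.0806]
orientation: [180.0, 0.0, 175.5]
ft_force: [-0.5, -0.1, -2.1]
width: 0.0396
```

{"fn": "servo_tool", "kwargs": {
  "plan": [0, 0, -0.1, 0, 0, 0, 0.3, 0.2, -0.016, 0, 0, 0, 0, 0.3, 0.2, -0.016, 0, 0, 0, 0, 0.3]
}}

```text
time: 26.25
position: [0.5613, -0.0503, 0.0795]
orientation: [180.0, 0.0, 175.5]
ft_force: [-1.0, 0.0, -2.3]
width: 0.0394
```

{"fn": "servo_tool", "kwargs": {
  "plan": [0.15, -0.012, 0, 0, 0, 0, 0.3, 0, 0, 0, 0, 0, 0, 0.3]
}}

```text
time: 26.5
position: [0.5628, -0.0504, 0.0795]
orientation: [180.0, 0.0, 175.5]
ft_force: [-0.5, 0.5, -2.3]
width: 0.0392
```

{"fn": "servo_tool", "kwargs": {
  "plan": [0.15, -0.012, 0, 0, 0, 0, 0.3, 0.15, -0.012, 0, 0, 0, 0, 0.3]
}}

```text
time: 26.75
position: [0.5638, -0.0505, 0.0791]
orientation: [180.0, -0.3, 175.5]
ft_force: [-5.7, 0.6, 0.3]
width: 0.0395
```

{"fn": "servo_tool", "kwargs": {
  "plan": [0.15, -0.012, 0, 0, 0, 0, 0.3, 0, 0, 0, 0, 0, 0, 0.3]
}}

```text
time: 27.0
position: [0.564, -0.0505, 0.0789]
orientation: [180.0, -0.4, 175.5]
ft_force: [-6.9, 1.1, 1.3]
width: 0.0391
```

Contact with the stop felt (-7 N). Ease off, set down and release.

{"fn": "servo_tool", "kwargs": {
  "plan": [-0.2, 0.016, -0.05, 0, 0, 0, 0.3, 0, 0, 0, 0, 0, 0, 0.3]
}}

```text
time: 27.25
position: [0.5637, -0.0504, 0.0786]
orientation: [180.0, -0.2, 175.5]
ft_force: [-5.6, 0.2, 0.2]
width: 0.0392
```

{"fn": "servo_tool", "kwargs": {
  "plan": [0, 0, 0, 0, 0, 0, 0.65, 0, 0, 0, 0, 0, 0, 0.65, 0, 0, 3, 0, 0, 0, 0.65, 0, 0, 3, 0, 0, 0, 0.65, -0.8, 4, 2, 0, 0, 0, 0.65, -0.8, 4, 2, 0, 0, 0, 0.65, -0.8, 4, 0, 0, 0, 0, 0.65, -0.8, 4, 0, 0, 0, 0, 0.65]
}}

```text
time: 28.25
position: [0.5341, 0.1108, 0.1801]
orientation: [179.9, 0.2, 175.5]
ft_force: [-0.2, 0.1, 0.5]
width: 0.0596
```

{"fn": "servo_tool", "kwargs": {
  "plan": [-0.8, 4.5, 0, 0, 0, 0, 0.65, -0.8, 4.5, 0, 0, 0, 0, 0.65, -0.9, 4.5, 0, 0, 0, 0, 0.65, -0.9, 4.5, 0, 0, 0, 0, 0.65, -0.9, 4, 0, 0, 0, 0, 0.65, -0.8, 2, -3, 0, 0, 0, 0.65, 0, 0, -2, 0, 0, 0, 0.65, 0, 0, 0, 0, 0, 0, 0.65]
}}

```text
time: 29.25
position: [0.4817, 0.3496, 0.1278]
orientation: [-179.9, -0.1, 175.5]
ft_force: [-0.9, -0.9, -0.1]
width: 0.0595
```

```bash
python3 fresh.py f3; python3 -c "
from bench import arm
s=arm.state();print(s['position'],s['qpos'].round(0))"
```

```text
top blue [179.7  99.6] 79 [0.7327 0.3068 0.08  ]
top blue [163.2 151.1] 170 [0.5832 0.3444 0.08  ]
top or [417.1 170.4] 157 [ 0.5438 -0.3487  0.08  ]
top or [416.3 208.8] 164 [ 0.4385 -0.3418  0.08  ]
side blue [269.5 134.7] 67 [0.5828 0.3405 0.08  ]
side blue [277.1 180. ] 228 [0.5386 0.1222 0.08  ]
side or [339.6 315.4] 201 [ 0.5449 -0.3522  0.08  ]
side or [299.2 325.3] 211 [ 0.4392 -0.3458  0.08  ]
[0.48299773 0.34980556 0.12981535] [ 35.  25.  96.   0.  59. -51.]
```

View pics/f3.png

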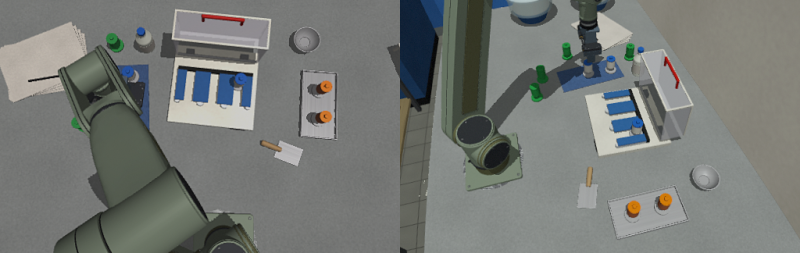

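{"fn": "servo_tool", "kwargs": {
  "plan": [-1.0, 0.05, 0, 0, 0, 0, 0.65, 0, 0, -3, 0, 0, 0, 0.65, 0, 0, -4, 0, 0, 0, 0.65, 0, 0, 0, 0, 0, 0, 0.65, 0, 0, 0, 0, 0, 0, 0.3, 0, 0, 0, 0, 0, 0, 0.3, 0, 0, 0, 0, 0, 0, 0.3]
}}

```text
time: 30.22
position: [0.4732, 0.3508, 0.0609]
orientation: [179.8, 0.2, 175.5]
ft_force: [0.9, 0.5, 5.7]
width: 0.039
```

{"fn": "servo_tool", "kwargs": {
  "plan": [0, 0, 2, 0, 0, 0, 0.3, 0, 0, 3, 0, 0, 0, 0.3, 0, 0, 1, 0, 0, 0, 0.3, 0, 0, 0, 0, 0, 0, 0.3]
}}

```text
time: 30.72
position: [0.4722, 0.3499, 0.1193]
orientation: [180.0, 0.0, 175.5]
ft_force: [0.4, 0.1, -2.6]
width: 0.0394
```

{"fn": "servo_tool", "kwargs": {
  "plan": [-0.6, -3, 0, 0, 0, 0, 0.3, -0.6, -3.8, 0, 0, 0, 0, 0.3, -0.6, -4, 0, 0, 0, 0, 0.3, -0.6, -4, 0, 0, 0, 0, 0.3, -0.6, -4, 0, 0, 0, 0, 0.3, -0.6, -4, 0, 0, 0, 0, 0.3, -0.6, -4, 0, 0, 0, 0, 0.3, -0.5, -3.3, 0, 0, 0, 0, 0.3]
}}

```text
time: 31.72
position: [0.4238, 0.0475, 0.1179]
orientation: [-180.0, -0.1, 175.5]
ft_force: [0.6, -0.1, -2.4]
width: 0.0396
```

{"fn": "servo_tool", "kwargs": {
  "plan": [0, 0, -2, 0, 0, 0, 0.3, 0, 0, -2, 0, 0, 0, 0.3, 0, 0, 0, 0, 0, 0, 0.3, 0, 0, 0, 0, 0, 0, 0.3]
}}

```text
time: 32.22
position: [0.4244, 0.0489, 0.0783]
orientation: [-180.0, -0.1, 175.5]
ft_force: [0.4, -1.0, -2.4]
width: 0.0392
```

```bash
python3 loc.py
```

```text
[array([0.42466366, 0.04890633, 0.07857965]), array([0.42483525, 0.0489501 , 0.07875549])] local mm -228.6 0.1
```

{"fn": "servo_tool", "kwargs": {
  "plan": [1.99, -0.157, 0, 0, 0, 0, 0.3, 1.99, -0.157, 0, 0, 0, 0, 0.3, 1.99, -0.157, 0, 0, 0, 0, 0.3, 1.99, -0.157, 0, 0, 0, 0, 0.3]
}}

```text
time: 32.83
position: [0.5052, 0.0427, 0.079]
orientation: [180.0, -0.0, 175.5]
ft_force: [0.7, 0.0, -2.2]
width: 0.0395
```

{"fn": "servo_tool", "kwargs": {
  "plan": [1.99, -0.157, 0, 0, 0, 0, 0.3, 1.99, -0.157, 0, 0, 0, 0, 0.3, 1.8, -0.14, 0, 0, 0, 0, 0.3, 0, 0, -0.1, 0, 0, 0, 0.3]
}}

```text
time: 33.33
position: [0.5635, 0.0381, 0.0779]
orientation: [180.0, 0.1, 175.5]
ft_force: [-0.2, 0.2, -2.5]
width: 0.0397
```

{"fn": "servo_tool", "kwargs": {
  "plan": [0.2, -0.016, 0, 0, 0, 0, 0.3, 0.2, -0.016, 0, 0, 0, 0, 0.3, 0.15, -0.012, 0, 0, 0, 0, 0.3]
}}

```text
time: 33.7
position: [0.5677, 0.0377, 0.0781]
orientation: [180.0, -0.0, 175.5]
ft_force: [0.5, 0.7, -2.2]
width: 0.0396
```

{"fn": "servo_tool", "kwargs": {
  "plan": [0.15, -0.012, 0, 0, 0, 0, 0.3, 0, 0, 0, 0, 0, 0, 0.3]
}}

```text
time: 33.95
position: [0.5696, 0.0375, 0.078]
orientation: [180.0, 0.0, 175.5]
ft_force: [-0.1, 0.2, -1.8]
width: 0.0399
```

{"fn": "servo_tool", "kwargs": {
  "plan": [0.15, -0.012, 0, 0, 0, 0, 0.3, 0.1, -0.008, 0, 0, 0, 0, 0.3]
}}

```text
time: 34.2
position: [0.5705, 0.0374, 0.0777]
orientation: [-180.0, -0.2, 175.5]
ft_force: [-5.6, -0.2, 0.5]
width: 0.0394
```

{"fn": "servo_tool", "kwargs": {
  "plan": [0.15, -0.012, 0, 0, 0, 0, 0.3, 0, 0, 0, 0, 0, 0, 0.3]
}}

```text
time: 34.45
position: [0.5708, 0.0373, 0.0774]
orientation: [-180.0, -0.4, 175.5]
ft_force: [-6.4, 0.9, 1.1]
width: 0.0394
```

{"fn": "servo_tool", "kwargs": {
  "plan": [-0.2, 0.016, -0.05, 0, 0, 0, 0.3, 0, 0, 0, 0, 0, 0, 0.65, 0, 0, 0, 0, 0, 0, 0.65, 0, 0, 3, 0, 0, 0, 0.65, 0, 0, 4, 0, 0, 0, 0.65, 0, 3, 3, 0, 0, 0, 0.65, 0, 4, 0, 0, 0, 0, 0.65, 0, 4, 0, 0, 0, 0, 0.65]
}}

```text
time: 35.45
position: [0.5727, 0.1485, 0.1787]
orientation: [179.9, 0.2, 175.5]
ft_force: [0.0, 0.0, 0.7]
width: 0.0594
```

{"fn": "servo_tool", "kwargs": {
  "plan": [0.2, 4, 0, 0, 0, 0, 0.65, 0.2, 4, 0, 0, 0, 0, 0.65, 0.2, 4, 0, 0, 0, 0, 0.65, 0.2, 4, 0, 0, 0, 0, 0.65, 0.2, 3.7, -4, 0, 0, 0, 0.65, 0, 0, 0, 0, 0, 0, 0.65, 0, 0, 0, 0, 0, 0, 0.65]
}}

```text
time: 36.33
position: [0.5821, 0.3442, 0.138]
orientation: [180.0, 0.1, 175.5]
ft_force: [0.1, 0.6, 0.8]
width: 0.0595
```

```bash
python3 fresh.py f4; python3 -c "
from bench import arm
s=arm.state();print(s['position'],s['qpos'].round(0))"
```

```text
top blue [179.7  99.6] 80 [0.7327 0.3068 0.08  ]
top or [417.1 170.4] 157 [ 0.5438 -0.3487  0.08  ]
top or [416.3 208.8] 164 [ 0.4385 -0.3418  0.08  ]
side blue [277.1 180. ] 227 [0.5386 0.1222 0.08  ]
side or [339.7 315.3] 202 [ 0.5452 -0.352   0.08  ]
side or [299.2 325.2] 212 [ 0.4393 -0.3456  0.08  ]
[0.58249727 0.3437183  0.13898883] [ 30.  31.  83.  -0.  66. -56.]
```

View pics/f4.png

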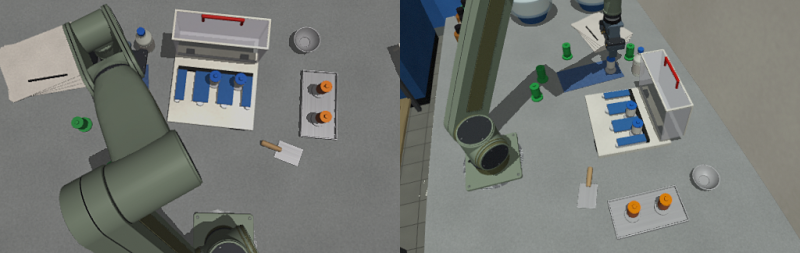

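Lanes 2 and 3 are filled, and fresh1 is still under the gripper (side view about (610,67)).

{"fn": "servo_tool", "kwargs": {
  "plan": [0, 0, -3.8, 0, 0, 0, 0.65, 0, 0, -4, 0, 0, 0, 0.65, 0, 0, 0, 0, 0, 0, 0.65, 0, 0, 0, 0, 0, 0, 0.3, 0, 0, 0, 0, 0, 0, 0.3, 0, 0, 0, 0, 0, 0, 0.3]
}}

```text
time: 37.17
position: [0.5828, 0.3449, 0.0618]
orientation: [179.9, 0.2, 175.5]
ft_force: [1.1, 1.4, 4.3]
width: 0.0393
```

{"fn": "servo_tool", "kwargs": {
  "plan": [0, 0, 2, 0, 0, 0, 0.3, 0, 0, 3, 0, 0, 0, 0.3, 0, 0, 1, 0, 0, 0, 0.3, 0, 0, 0, 0, 0, 0, 0.3]
}}

```text
time: 37.67
position: [0.5816, 0.3444, 0.1199]
orientation: [180.0, 0.1, 175.5]
ft_force: [0.0, -0.5, -1.5]
width: 0.0395
```

{"fn": "servo_tool", "kwargs": {
  "plan": [-1.8, -2.4, 0, 0, 0, 0, 0.3, -2, -2.8, 0, 0, 0, 0, 0.3, -2, -2.8, 0, 0, 0, 0, 0.3, -2, -2.8, 0, 0, 0, 0, 0.3, -2, -2.8, 0, 0, 0, 0, 0.3, -2, -2.8, 0, 0, 0, 0, 0.3, -2, -2.6, 0, 0, 0, 0, 0.3, -1.2, -1.8, 0, 0, 0, 0, 0.3]
}}

```text
time: 38.67
position: [0.4297, 0.1351, 0.1185]
orientation: [-180.0, -0.1, 175.5]
ft_force: [0.7, -0.0, -2.4]
width: 0.0396
```

{"fn": "servo_tool", "kwargs": {
  "plan": [0, 0, -2, 0, 0, 0, 0.3, 0, 0, -2, 0, 0, 0, 0.3, 0, 0, 0, 0, 0, 0, 0.3, 0, 0, 0, 0, 0, 0, 0.3]
}}

```text
time: 39.17
position: [0.4315, 0.1363, 0.0792]
orientation: [-180.0, -0.0, 175.5]
ft_force: [-0.2, 0.3, -1.8]
width: 0.0393
```

```bash
python3 loc.py
```

```text
[array([0.43154294, 0.13637223, 0.07932058]), array([0.43159067, 0.13640827, 0.07942704])] local mm -228.6 87.8
```

{"fn": "servo_tool", "kwargs": {
  "plan": [1.99, -0.157, 0, 0, 0, 0, 0.3, 1.99, -0.157, 0, 0, 0, 0, 0.3, 1.99, -0.157, 0, 0, 0, 0, 0.3, 1.99, -0.157, 0, 0, 0, 0, 0.3]
}}

```text
time: 39.78
position: [0.5118, 0.1301, 0.0796]
orientation: [180.0, 0.0, 175.5]
ft_force: [0.3, -0.0, -1.7]
width: 0.0394
```

{"fn": "servo_tool", "kwargs": {
  "plan": [1.99, -0.157, 0, 0, 0, 0, 0.3, 1.99, -0.157, 0, 0, 0, 0, 0.3, 1.8, -0.14, 0, 0, 0, 0, 0.3, 0, 0, -0.1, 0, 0, 0, 0.3]
}}

```text
time: 40.28
position: [0.57, 0.1255, 0.0784]
orientation: [180.0, 0.1, 175.5]
ft_force: [-0.1, -0.3, -1.9]
width: 0.0395
```

{"fn": "servo_tool", "kwargs": {
  "plan": [0.2, -0.016, 0, 0, 0, 0, 0.3, 0.2, -0.016, 0, 0, 0, 0, 0.3, 0.15, -0.012, 0, 0, 0, 0, 0.3, 0, 0, 0, 0, 0, 0, 0.3]
}}

```text
time: 40.78
position: [0.5744, 0.1252, 0.0786]
orientation: [180.0, 0.0, 175.5]
ft_force: [0.2, -0.5, -1.4]
width: 0.039
```

{"fn": "servo_tool", "kwargs": {
  "plan": [0.15, -0.012, 0, 0, 0, 0, 0.3, 0.1, -0.008, 0, 0, 0, 0, 0.3, 0, 0, 0, 0, 0, 0, 0.3]
}}

```text
time: 41.15
position: [0.577, 0.1249, 0.0784]
orientation: [180.0, -0.0, 175.5]
ft_force: [0.2, 0.0, -2.3]
width: 0.0392
```

{"fn": "servo_tool", "kwargs": {
  "plan": [0.15, -0.012, 0, 0, 0, 0, 0.3, 0.1, -0.008, 0, 0, 0, 0, 0.3, 0, 0, 0, 0, 0, 0, 0.3]
}}

```text
time: 41.52
position: [0.5776, 0.1247, 0.0781]
orientation: [-180.0, -0.2, 175.5]
ft_force: [-5.0, 0.9, 1.5]
width: 0.0394
```

{"fn": "servo_tool", "kwargs": {
  "plan": [0.1, -0.008, 0, 0, 0, 0, 0.3, 0, 0, 0, 0, 0, 0, 0.3]
}}

```text
time: 41.78
position: [0.5778, 0.1247, 0.0782]
orientation: [-180.0, -0.3, 175.5]
ft_force: [-7.2, 1.2, 3.3]
width: 0.0394
```

{"fn": "servo_tool", "kwargs": {
  "plan": [-0.2, 0.016, -0.05, 0, 0, 0, 0.3, 0, 0, 0, 0, 0, 0, 0.65, 0, 0, 0, 0, 0, 0, 0.65, 0, 0, 4, 0, 0, 0, 0.65, 0, 0, 5, 0, 0, 0, 0.65, -0.9, -1.7, 4, 0, 0, -0.157, 0.33, -0.9, -4, 3, 0, 0, -0.157, 0.33, -0.9, -4, 3, 0, 0, -0.157, 0.33]
}}

```text
time: 42.78
position: [0.5518, 0.0268, 0.2695]
orientation: [179.9, 0.1, 148.3]
ft_force: [0.3, 0.4, -1.0]
width: 0.0326
```

{"fn": "servo_tool", "kwargs": {
  "plan": [-0.9, -4, 2, 0, 0, -0.157, 0.33, -0.9, -4, 2, 0, 0, -0.157, 0.33, -0.9, -4, 2, 0, 0, -0.157, 0.33, -0.9, -4, 1, 0, 0, -0.157, 0.33, -0.9, -4, 0, 0, 0, -0.157, 0.33, -0.5, -4, 0, 0, 0, -0.157, 0.33, 0, -4, 0, 0, 0, -0.157, 0.33, 0, 0, 0, 0, 0, 0, 0.33]
}}

```text
time: 43.78
position: [0.5015, -0.2549, 0.3377]
orientation: [179.9, 0.1, 85.3]
ft_force: [-0.0, 0.8, -0.4]
width: 0.0303
```

```bash
python3 fresh.py f5; python3 - <<'E'
from h import *
o=np.array([.6526,.0309]);a=np.radians(-4.5);X=np.array([np.cos(a),np.sin(a)]);Y=np.array([-X[1],X[0]])
T=np.load('pics/f5t.npz');S=np.load('pics/f5s.npz')
t,s=T['p'][100:230,200:340],S['p'][150:260,235:365]
cv2.imwrite('pics/c5.png',np.hstack([cv2.resize(t,(400,371),interpolation=2),cv2.resize(s,(400,371),interpolation=2)])[:,:,::-1])
# red handle
for n,p in(('top',T['p']),('side',S['p'])):
    for c,st,m in blobs(p,(0,170,90),(4,255,255),20):print(n,c,st)
s=arm.state();print(s['position'],s['orientation'])
E
```

```text
top blue [179.6  99.7] 78 [0.7324 0.307  0.08  ]
top blue [307.5 160.1] 113 [ 0.5666 -0.0513  0.08  ]
top blue [314.1 190. ] 107 [ 0.4838 -0.0691  0.08  ]
top or [415.1 209.9] 121 [ 0.4354 -0.3385  0.08  ]
side blue [288.7 174.2] 90 [0.5836 0.1356 0.08  ]
side blue [  2.2 181.1] 51 [-0.3599  0.3858  0.08  ]
side blue [271.4 180.8] 142 [0.5197 0.1241 0.08  ]
side blue [279.3 220.1] 192 [ 0.4939 -0.0314  0.08  ]
side or [339.6 315.4] 202 [ 0.5449 -0.3522  0.08  ]
side or [299.2 325.4] 210 [ 0.4391 -0.346   0.08  ]
top [285.   82.8] [258, 79, 55, 9, 224]
[ 0.5015854  -0.25232048  0.33799693] [ 1.79963743e+02 -1.74062496e-02  8.55589452e+01]
```

View pics/c5.png

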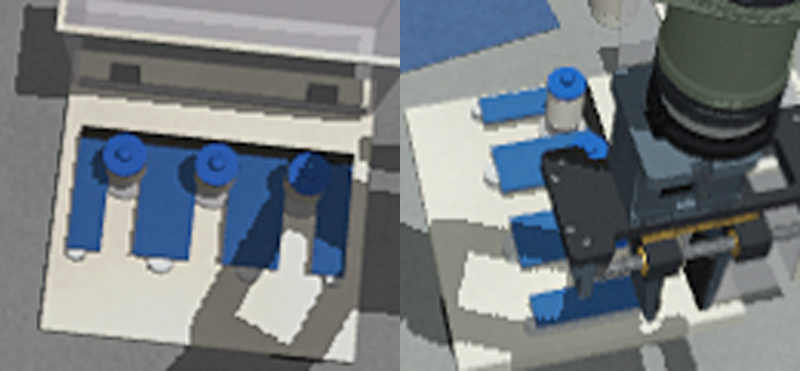

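All three blue jars stand in their own lanes against the black bar. Next is closing the hood.

```bash
python3 - <<'E'
from h import *
o=np.array([.6526,.0309]);a=np.radians(-4.5);X=np.array([np.cos(a),np.sin(a)]);Y=np.array([-X[1],X[0]])
f=lambda x,y:(199.8+x/2.857,99.8+y/2.854)
for q in((124,156),(217,162),(305,175)):
    w=onz('top',*f(*q),.106)[:2]-o;print('knob',(w@X*1000).round(1),(w@Y*1000).round(1))
print('handle',onz('top',285,83,.272).round(4))
T=np.load('pics/f5t.npz');print('depthz',dep('top',285,83,np.median(T['d'][82:85,275:295])))
E
```

```text
knob -87.8 86.9
knob -84.8 -0.5
knob -89.1 -83.6
handle [0.7022 0.0259 0.272 ]
depthz [0.70148725 0.02596712 0.27357265]
```

{"fn": "servo_tool", "kwargs": {
  "plan": [2.5, 3.5, 0.5, 0, 0, 0, 0.33, 2.5, 3.5, 0.5, 0, 0, 0, 0.33, 2.5, 3.5, 0, 0, 0, 0, 0.33, 2.5, 3.5, 0, 0, 0, 0, 0.33, 2.5, 3.5, 0, 0, 0, 0, 0.33, 2.5, 3.5, 0, 0, 0, 0, 0.33, 2.5, 3.5, 0, 0, 0, 0, 0.33, 2.5, 3.3, 0, 0, 0, 0, 0.33]
}}

```text
time: 44.88
position: [0.7018, 0.0289, 0.3484]
orientation: [180.0, -0.0, 85.7]
ft_force: [0.8, -0.3, -0.3]
width: 0.0302
```

{"fn": "servo_tool", "kwargs": {
  "plan": [0, 0, 0, 0, 0, 0, 0.33, 0, 0, -2, 0, 0, 0, 0.33, 0, 0, 0, 0, 0, 0, 0.33]
}}

```text
time: 45.25
position: [0.7001, 0.0259, 0.3268]
orientation: [-179.8, 0.0, 85.6]
ft_force: [-0.5, -0.2, -0.7]
width: 0.0303
```

{"fn": "servo_tool", "kwargs": {
  "plan": [0.1, 0, -3, 0, 0, 0, 0.33, 0, 0, -2.5, 0, 0, 0, 0.33, 0, 0, 0, 0, 0, 0, 0.33, 0, 0, 0, 0, 0, 0, 0, 0, 0, 0, 0, 0, 0, 0, 0, 0, 0, 0, 0, 0, 0],
  "squeeze": 25
}}

```text
time: 46.0
position: [0.7037, 0.0256, 0.2751]
orientation: [179.7, -0.0, 85.5]
ft_force: [2.2, 0.3, 4.8]
width: 0.0116
```

{"fn": "servo_tool", "kwargs": {
  "plan": [-0.5, 0.04, 0.08, 0, 0, 0, 0, -2.44, 0.19, 0.34, 0, 0, 0, 0, -2.47, 0.19, 0.08, 0, 0, 0, 0, -2.46, 0.19, -0.18, 0, 0, 0, 0, -2.43, 0.19, -0.44, 0, 0, 0, 0, -2.37, 0.19, -0.7, 0, 0, 0, 0, -2.28, 0.18, -0.94, 0, 0, 0, 0, -2.17, 0.17, -1.18, 0, 0, 0, 0]
}}

```text
time: 47.0
position: [0.5313, 0.0404, 0.2442]
orientation: [179.8, -0.2, 85.5]
ft_force: [2.4, 3.6, -1.2]
width: 0.0109
```

{"fn": "servo_tool", "kwargs": {
  "plan": [-2.03, 0.16, -1.4, 0, 0, 0, 0, -1.87, 0.15, -1.61, 0, 0, 0, 0, -1.69, 0.13, -1.8, 0, 0, 0, 0, -1.49, 0.12, -1.97, 0, 0, 0, 0, -1.28, 0.1, -2.12, 0, 0, 0, 0, -1.05, 0.08, -2.24, 0, 0, 0, 0, -0.81, 0.06, -2.34, 0, 0, 0, 0, 0, 0, 0, 0, 0, 0, 0]
}}

```text
time: 48.0
position: [0.4294, 0.0486, 0.1084]
orientation: [179.9, -0.2, 85.5]
ft_force: [1.2, 6.1, 0.4]
width: 0.0114
```

Shut. Release, rise and move off for a final look.

{"fn": "servo_tool", "kwargs": {
  "plan": [0, 0, 0, 0, 0, 0, 0.3, 0, 0, 0, 0, 0, 0, 0.3, 0, 0, 2, 0, 0, 0, 0.3, 0, 0, 4, 0, 0, 0, 0.3, 0, 0, 5, 0, 0, 0, 0.33, 0, 0, 5, 0, 0, 0, 0.33, -0.5, 4, 0, 0, 0, 0, 0.33, -0.5, 5, 0, 0, 0, 0, 0.33]
}}

```text
time: 49.0
position: [0.419, 0.1374, 0.2698]
orientation: [179.9, -0.0, 85.4]
ft_force: [1.3, 0.4, -0.5]
width: 0.03
```

{"fn": "servo_tool", "kwargs": {
  "plan": [-0.5, 5, 0, 0, 0, 0, 0.33, -0.5, 5, 0, 0, 0, 0, 0.33, -0.5, 5, 0, 0, 0, 0, 0.33, -0.5, 5, 0, 0, 0, 0, 0.33, -0.5, 4, 0, 0, 0, 0, 0.33, -0.5, 4, 0, 0, 0, 0, 0.33, 0, 0, 0, 0, 0, 0, 0.33]
}}

```text
time: 49.88
position: [0.3884, 0.419, 0.2682]
orientation: [-180.0, 0.0, 85.7]
ft_force: [-0.2, -0.1, -0.3]
width: 0.0299
```

```bash
python3 - <<'E'
from h import *
p,_=snap('top','z1t');q,_=snap('side','z1s')
t,s=p[100:250,200:440],q[130:360,225:400]
cv2.imwrite('pics/c6.png',np.hstack([cv2.resize(t,(480,300),interpolation=2),cv2.resize(s,(228,300),interpolation=2)])[:,:,::-1])
for c,st,m in blobs(p,(0,170,90),(4,255,255),100):print('red',c,st)
E
```

```text
red [270.6 205.6] [247, 192, 50, 20, 236]
```

View pics/c6.png

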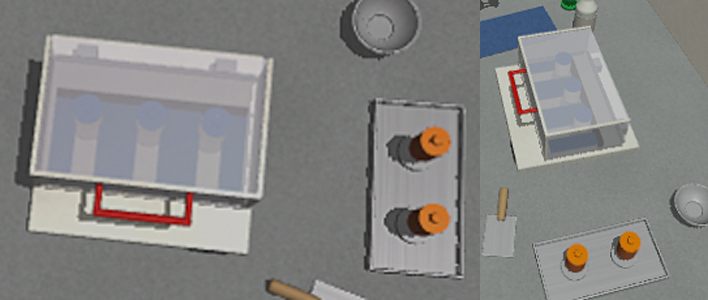

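The hood is fully shut, with the handle at (270.6,205.6) against (270.9,205.6) at the start. Three blue jars are under it, and both orange jars are upright in the tray.

```bash
python3 -c "
from bench import arm
print(arm.close_job())"
```

```text
the job is handed in; nothing more can be done
None
```

The job is done and handed in at about 50 s of the 210 s allowed. I opened the hood until it stayed up by itself and stood both finished jars upright in the tray. I then slid each of the three fresh jars into its own lane until it met the stop, and swung the hood fully shut.

**Stop contact:** each fresh jar pressed back with about 6 to 7 N when it reached the stop. Their lids read 85 to 89 mm before the hinge line, against 85 mm for a seated jar. The lane 3 lid was in shadow and read about 4 mm off sideways. I put both differences down to image error, since the contact forces agreed.

**Final picture:** the handle is within 0.3 px of where it was when shut at the start, the two orange-lidded jars are upright in the tray, and all three blue lids show under the hood. I never touched the bottle, dish or spatula. I saw no knocked jar and no slackened grip, and none of my checks failed.

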